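# Roll a spindle into the vee blocks and clamp it

### The arm

A 6-joint arm with a two-finger parallel gripper is mounted at the origin on a cart in front of the work surface, level with it; the furniture and walls round the work are solid. World frame = base frame: x ahead of the robot, y to its left, z up, the work surface at z = 0. Lengths are in m, angles in rad, forces in N, time in s.
With the tool pointing down it reaches from about 0.3 to 0.875 m from the base axis. Payload 4.2 kg.
Tool frame: the origin (TCP) lies between the finger pads; the fingertips stand 22 mm ahead of it and the grasp point (between the pads) lies 3 mm ahead of it; z points along the fingers, y is the line along which they close (so a half turn about z gives the same grasp; the last joint's range is limited). The gripper opens to 85 mm and grips with 20 to 120 N. Pads are 22 mm wide; open, the fingers measure 114 mm over their backs; the gripper's body (76 mm by 85 mm) begins 54 mm behind the grasp point. The pads swing forward as they close: fully open they stand 13 mm farther back than shut.
Start: joints at [1.272, 0.32, 1.565, -0, 1.257, -0.02], TCP at [0.158, 0.553, 0.253] pointing down, gripper open.
Joint ranges: [-3.11, 3.11], [-0.84, 2.01], [0.21, 2.61], [-1.34, 4.49], [0.05, 2.63], [-2.56, 2.56]. Speed limits (rad/s): [2.57, 2.57, 3.14, 3.14, 3.14, 3.14].

### API

Orientations are given as [roll, pitch, yaw] about the fixed x, y, z axes, in that order (R = Rz(yaw) Ry(pitch) Rx(roll)).
In Python, from bench import ctrl gives the robot as it stands.
- The arm moves only by the shell command python3 -m pendant 'ROWS'. ROWS is JSON, one flat list of numbers, 5 for each row, row after row: the shift along the world's x, y, z in m, then the turn about the world's z in rad, then the finger opening in m, from 0 to 0.0854. A call has 1 to 10 rows; each row shifts and turns the commanded pose from where the row before left it; what a row does not reach is not made up. A row lasts 1/12 s, in which the tool goes at most 41.7 mm and 7.16 degrees, less where a joint would pass 70% of its speed; a pose out of reach is approached as far as the arm can. A call is refused whole if a number of a shift passes 0.0417 or a number of a turn 0.125, either way. A call with a gripper value outside its range is refused whole. The fingers move at their own pace and stop on an object; the grip force is fixed at half the most. Time passes only in rows, so rows that do not move let the fingers close. It gives the time, the measured TCP pose, the force, the opening and the grip force at its end, in the units of the state.
- ctrl.observe(): the state, without advancing time (a new reading comes with each control period).
- ctrl.snapshot(name): name is "scene" or "top"; returns the picture (480x640x3 uint8, red, green, blue); there is no depth.
- ctrl.camera_model(name): a dict with "fovy" (degrees; the focal length in pixels is half the picture's height over the tangent of half this angle, whatever the lens; pixels are square), "cx", "cy" (the principal point, pixels), "R" (3x3) and "t" (3): a world point X has camera coordinates R X + t. Camera axes: x right, y down, z forward; pixel columns grow to the right and rows downward; lengths in m; the calibration is good to about 2 mm. A picture is of the moment at which its call begins. camera_model takes no time and is no camera call.
- ctrl.close_job(): hands the job in; it is judged then, once.
The state is a dict: "time_s": time; "joints": joint angles; "joint_velocities": joint speeds; "effort": joint torques, N m; "eef_pos": TCP position; "eef_rot": TCP orientation; "force": force on the tool from outside, world axes, zero at the start; "ft_torque": the same for the moment, N m; "finger_gap": finger opening in m; "grip_force": force on a finger pad.
Only numpy, scipy, OpenCV 4.12 (cv2) and the standard library are available. Lean on these libraries where they do the work, as an engineer would, in place of code of your own. Each camera call takes 0.05 s, during which the arm holds its last target. There are 200 camera calls.

### The job

Roll the steel spindle across the plywood deck into the vee without lifting it, so that it settles fully into both vee blocks. Then slide it along the vee until its end meets the end stop, and finally swing the clamp arm down so that its pad presses on the spindle, and let go. Leave the things around the fixture alone.

Things in the scene. Friction and masses are not known exactly. Their poses are not given: they have to be found in the camera images.
- vee_fixture: Clamping fixture fixed on the worktop; dark base plate 12 mm thick, x -156 to +90, y -75 to +75 mm. Frame: origin on the worktop under the bottom line of the vee, midway along it; y runs along the vee, x across it (the roll-on deck is on the -x side, towards the robot, the clamp hinge on the +x side), z up. Lengths below in this frame, mm.
- deck_mid (a point): Middle of the deck's top (x -90, y 0, z 40). Flat level plywood deck, x -150 to -30, y -70 to +70, top z 40, with an aluminium lip 4 mm proud along its robot-side edge (x -156 to -150).
- vee_seat (a point): Fixed point (x 0, y 0, z 43.8) where the spindle's middle lies when seated and against the stop. Two grey vee blocks, y -60 to -30 and +30 to +60: tops level with the deck to x -16, then a 90 degree vee down to x 0, z 24 and up to x 36, z 60 (flat top to x 44).
- end_stop (a point): Middle of the end stop's face (x 0, y 90, z 43.8): aluminium plate at the +y end of the vee, 40 wide in x, top z 64, facing -y. Nothing stands at the other (-y) end beyond y -75.
- spindle: Hollow plain steel spindle, 28 mm diameter, 180 long, about 0.45 kg, rolls freely. Origin at its middle on its axis; its own y is the axis (x and z turn as it rolls). Starts on the deck, axis at z 54, parallel to the vee within 0.13 rad, 60 to 90 mm before it and 15 to 38 mm towards -y. Seated, its axis is at x 0, z 43.8; against the stop its middle is at y 0.
- clamp_hinge (a point): Fixed point on the clamp arm's hinge pin, at x=60, y=0, z=66 mm of the fixture; the hinge axis is the fixture's y.
- clamp_ball (a point): Centre of the black ball, 22 mm diameter, on the free end of the clamp arm, 115 mm from the hinge pin. The arm is a steel bar 16 mm wide (y), 10 mm thick, and its pad is 60 mm from the pin.
- clamp (a joint): Clamp hinge, rad. 0: arm level, pointing to -x between the vee blocks, pad just touching a seated spindle. Positive raises the free end; pi/2 is upright, more leans away from the deck. Starts open at 1.6 to 1.8. Friction hinge, about 0.3 N m (2.6 N at the ball): stays where it is left. Without a spindle it goes to -0.12.
- sanding_sleeve: Bystander: teal sanding sleeve, a ring 61 mm wide and 64 mm high, to the right; origin under its centre. Leave it.
- glue_tin: Bystander: tin with black cap, 72 mm wide, 108 mm high, to the left; origin under its centre. Leave it.
- cork_block: Bystander: cork sanding block 105 x 50 x 32 mm, to the right; origin under its centre. Leave it.
- tape_roll: Bystander: roll of masking tape 105 mm wide, 19 mm high, lying flat, to the left; origin under its centre. Leave it.

How it is judged:
By the outcome, as a careful person would: the job done as asked, in the order asked, and still so for the second after the job is handed in, with the robot touching nothing.
It also fails if it takes over 61 s, if anything falls off the work surface, if the arm or the gripper's body presses on something with over 40 N, if the wrist force passes 120 N, or if a joint passes its speed limit or range.

## Working session

There is one attempt and no reset: what is moved stays moved. The work goes in short steps, Python scripts to look and compute and a shell command to move; the robot and the scene stay as the last step left them, time stands still between calls to the robot, and variables do not carry over. Pictures are saved under pics/ and viewed, at most 10 in all, crops included, and the job is handed in when it is done.

```bash
ls; mkdir -p pics
python3 - <<'E'
from bench import ctrl
import cv2
for n in("scene","top"):
    cv2.imwrite(f"pics/{n}0.png",ctrl.snapshot(n)[:,:,::-1]); print(n,ctrl.camera_model(n))
s=ctrl.observe(); print(s)
E
```

```text
pics
scene {'fovy': 57.99798167457421, 'cx': 319.1861848803043, 'cy': 236.02243437398576, 'R': array([[ 0.51279927, -0.85848705, -0.00607321],
       [-0.49539126, -0.29011922, -0.81879078],
       [ 0.70115933,  0.42288393, -0.57405991]]), 't': array([-0.27426719,  0.36547531,  0.76202489])}
top {'fovy': 48.793485165301384, 'cx': 323.51577526579035, 'cy': 243.87403604550602, 'R': array([[ 0.01752195, -0.99984246, -0.00283615],
       [-0.98067304, -0.01663303, -0.19494544],
       [ 0.19486755,  0.00619716, -0.98080999]]), 't': array([-0.00405706,  0.54318841,  1.19931623])}
{'time_s': 0.1, 'joints': array([ 1.27201923e+00,  3.20220415e-01,  1.56557532e+00,  1.57542591e-05,
        1.25738074e+00, -1.99700976e-02]), 'joint_velocities': array([-0.00041297, -0.00067393, -0.00181417,  0.000287  , -0.00106859,
       -0.00030137]), 'effort': array([ 8.00839716e-04, -4.16412699e+01, -2.34706628e+01,  1.28425954e-04,
        4.84870659e-03, -1.37576751e-05]), 'eef_pos': array([0.15810729, 0.55242465, 0.25256354]), 'eef_rot': array([-3.14000945e+00, -4.66030507e-05,  2.86278075e+00]), 'force': array([-0.03721632, -0.42867161, -0.21026026]), 'ft_torque': array([ 0.04477847, -0.00849993, -0.07798395]), 'grip_force': 0.0, 'finger_gap': 0.08516042219297977}
```

View pics/scene0.png

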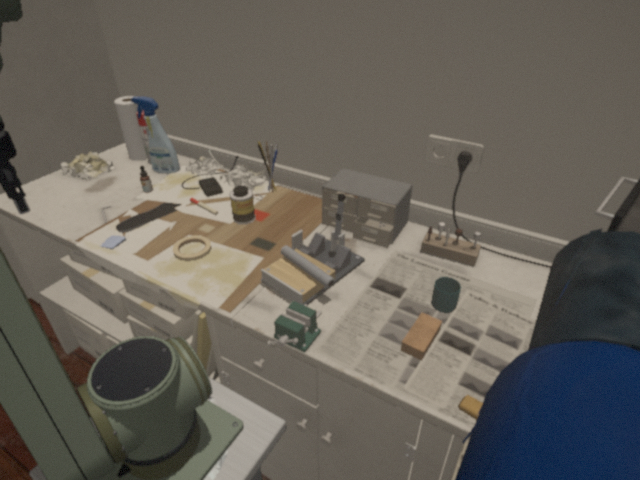

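View pics/top0.png

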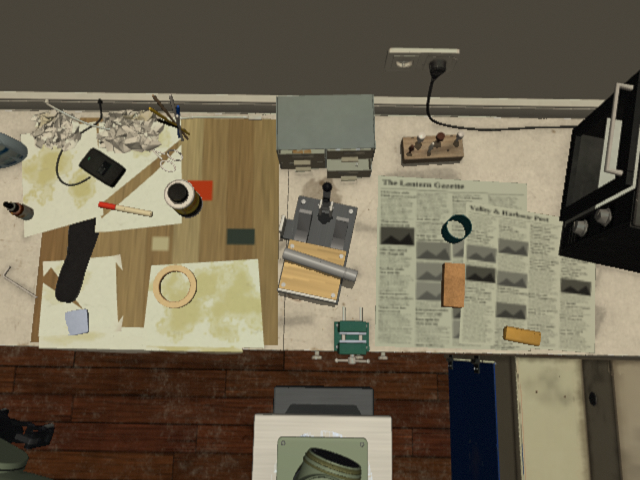

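The top view shows the fixture at about (318,250), with the spindle from (285,252) to (355,275), the deck robot-side, the clamp ball near (327,187) and the end stop at the left. I'll zoom in on both views.

Run:
```python
import cv2,numpy as np
a=cv2.imread("pics/top0.png")[170:320,265:370]; b=cv2.imread("pics/scene0.png")[185:310,250:375]
a=cv2.resize(a,(420,600),interpolation=cv2.INTER_CUBIC); b=cv2.resize(b,(380,380),interpolation=cv2.INTER_CUBIC)
c=np.zeros((600,800,3),np.uint8); c[:,:420]=a; c[:380,420:]=b
cv2.imwrite("pics/z0.png",c)
```

```text
(no output)
```

View pics/z0.png

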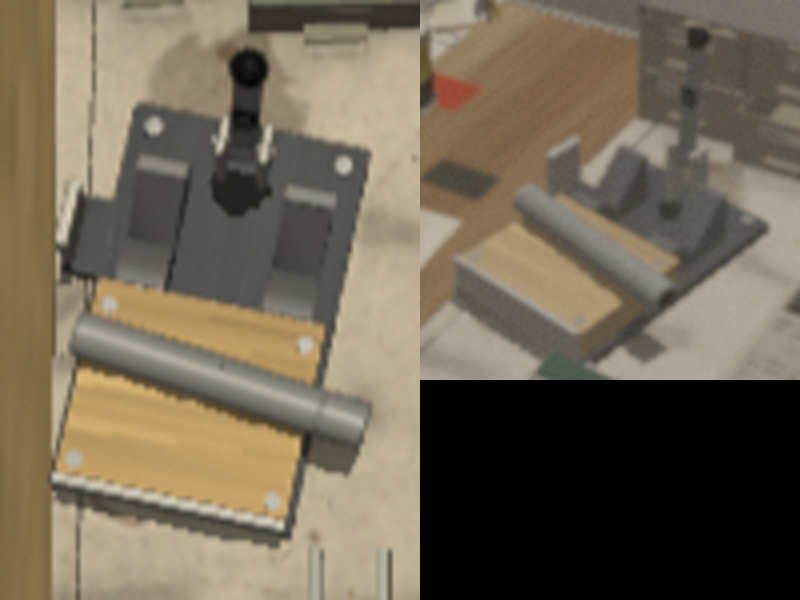

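```bash
cat > h.py <<'E'
from bench import ctrl
import numpy as np, cv2
def ray(n,px,z):
    m=ctrl.camera_model(n); f=240/np.tan(np.radians(m["fovy"])/2); R,t=np.array(m["R"]),np.array(m["t"])
    c=-R.T@t; d=R.T@np.array([(px[0]-m["cx"])/f,(px[1]-m["cy"])/f,1]); return c+d*(z-c[2])/d[2]
def proj(n,X):
    m=ctrl.camera_model(n); f=240/np.tan(np.radians(m["fovy"])/2); p=np.array(m["R"])@X+m["t"]
    return np.array([m["cx"]+f*p[0]/p[2],m["cy"]+f*p[1]/p[2]])
def fit(loc,W):
    loc,W=np.array(loc),np.array(W); a,b=loc.mean(0),W.mean(0); H=(loc-a).T@(W-b)
    th=np.arctan2(H[0,1]-H[1,0],H[0,0]+H[1,1]); Q=np.array([[np.cos(th),-np.sin(th)],[np.sin(th),np.cos(th)]])
    o=b-Q@a; return th,o,np.linalg.norm((Q@loc.T).T+o-W,axis=1)
E
cat > m.py <<'E'
from h import *
T=lambda u,v:(265+u/4-.375,170+v/4-.375)
P=[((97,281),(-30,70,40)),((327,326),(-30,-70,40)),((54,476),(-156,70,44)),((284,527),(-156,-70,44)),((136,103),(90,75,12)),((371,150),(90,-75,12))]
W=[ray("top",T(*p),l[2]/1e3)[:2] for p,l in P]
th,o,r=fit([np.array(l[:2])/1e3 for _,l in P],W); print("yaw",th,"origin",o,"res mm",r*1e3)
Q=np.array([[np.cos(th),-np.sin(th)],[np.sin(th),np.cos(th)]])
a,b=[ray("top",T(*p),.054)[:2] for p in((79,333),(364,424))]
print("len",np.linalg.norm(a-b),"ends world",a,b,"mid",(a+b)/2); print("local",Q.T@(a-o),Q.T@(b-o))
for n,l in (("seat",(0,0)),("hinge",(.06,0)),("stop",(0,.09)),("deckmid",(-.09,0))): print(n,o+Q@l)
# ball at clamp angle
for q in (1.6,1.7,1.8):
    L=np.array([.06-.115*np.cos(q),0]); X=np.r_[o+Q@L,.066+.115*np.sin(q)]; print(q,proj("top",X),proj("scene",X),X)
print("ball seen",T(249,69),(250+(697-420)*125/380,185+38*125/380))
E
python3 m.py
```

```text
yaw -0.19033138294177512 origin [0.57268974 0.01341672] res mm [2.38832087 0.8728506  3.81955281 2.44756927 1.65262529 1.18106422]
len 0.17594339354559813 ends world [0.51985826 0.09724545] [ 0.4686636  -0.07108513] mid [0.49426093 0.01308016]
local [-0.0677365   0.07232003] [-0.08616117 -0.102656  ]
seat [0.57268974 0.01341672]
hinge [0.63160623 0.00206566]
stop [0.58971632 0.10179146]
deckmid [0.48431499 0.03044331]
1.6 [325.882783   190.87201887] [338.39908373 197.73061678] [0.63490354 0.00143039 0.18095096]
1.7 [326.96702238 186.02852142] [341.24467945 196.35235283] [ 0.64615577 -0.0007375   0.18004145]
1.8 [328.02865809 181.43726526] [344.00416774 195.39879563] [ 0.65726264 -0.00287739  0.17799248]
ball seen (326.875, 186.875) (341.11842105263156, 197.5)
```

```bash
python3 -m pendant '[0.018,-0.033,0,0.022,0.0854, 0.018,-0.033,0,0.022,0.0854, 0.018,-0.033,0,0.022,0.0854, 0.018,-0.033,0,0.023,0.0854, 0.018,-0.033,0,0,0.0854, 0.018,-0.033,0,0,0.0854, 0.018,-0.033,0,0,0.0854, 0.018,-0.033,0,0,0.0854, 0.018,-0.033,0,0,0.0854]'
python3 -m pendant '[0.018,-0.033,0,0,0.0854, 0.018,-0.033,0,0,0.0854, 0.018,-0.033,0,0,0.0854, 0.018,-0.033,0,0,0.0854, 0.018,-0.033,0,0,0.0854, 0.018,-0.033,0,0,0.0854, 0.018,-0.033,0,0,0.0854, 0,0,0,0,0.0854, 0,0,0,0,0.0854]'
```

```text
time_s: 0.85
eef_pos: [0.3204, 0.254, 0.2532]
eef_rot: [-3.141, -0.0, 2.952]
force: [0.1, 0.6, 0.3]
finger_gap: 0.0853
grip_force: 0.0
time_s: 1.6
eef_pos: [0.4465, 0.0233, 0.2528]
eef_rot: [3.142, -0.001, 2.948]
force: [-0.4, 0.3, -0.1]
finger_gap: 0.0854
grip_force: 0.0
```

```bash
python3 -m pendant '[0,0,-0.03,0,0.0854, 0,0,-0.035,0,0.0854, 0,0,-0.035,0,0.0854, 0,0,-0.035,0,0.0854, 0,0,-0.03,0,0.0854, 0,0,-0.015,0,0.0854, 0,0,0,0,0.0854]'
python3 - <<'E'
from h import *
a=ctrl.snapshot("top")[170:320,265:370]; b=ctrl.snapshot("scene")[210:320,235:375]
c=np.zeros((600,800,3),np.uint8); c[:,:380]=cv2.resize(a,(380,600)); c[:330,380:]=cv2.resize(b,(420,330),interpolation=cv2.INTER_CUBIC)
cv2.imwrite("pics/z1.png",c[:,:,::-1])
E
```

```text
time_s: 2.18
eef_pos: [0.4429, 0.026, 0.0703]
eef_rot: [-3.14, -0.008, 2.954]
force: [-0.5, 0.5, 0.0]
finger_gap: 0.0858
grip_force: 0.0
```

View pics/z1.png

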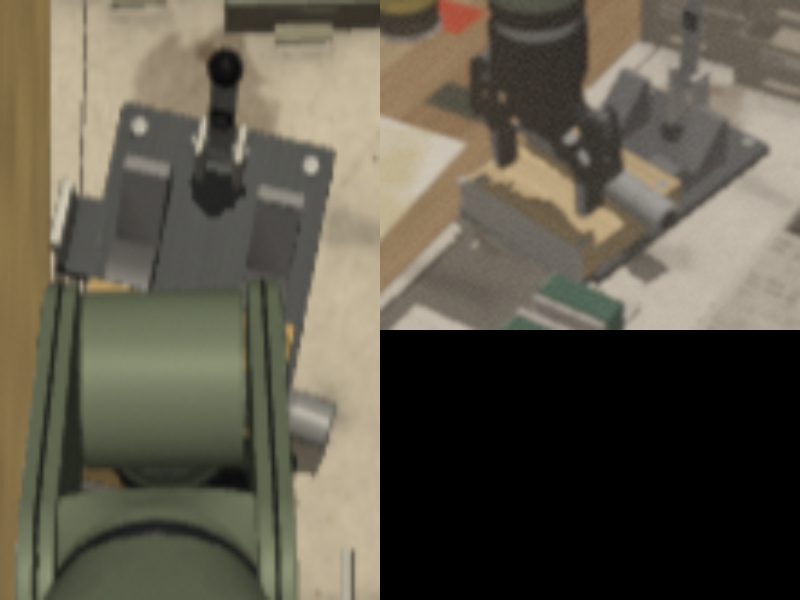

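The scene crop shows both open fingers standing on the deck side behind the spindle, with the right fingertip at about (305,279) in full-image pixels. Next I check its height.

Run:
```python
from h import *
s=ctrl.observe();p=s["eef_pos"];print(p,s["force"])
f=np.array([p[0]-.0095,p[1]-.049])
for z in(.04,.048,.055,.061):print(z,proj("scene",np.r_[f,z]))
```

```text
[0.44588602 0.02576136 0.07342583] [ 0.03283961  0.63837643 -0.0322311 ]
0.04 [306.31140794 287.58736036]
0.048 [306.23362532 285.0651756 ]
0.055 [306.16499467 282.83975286]
0.061 [306.10573932 280.91833453]
```

```bash
python3 -m pendant '[0,0,-0.004,0,0.0854, 0,0,-0.004,0,0.0854, 0,0,-0.002,0,0.0854, 0,0,-0.002,0,0.0854, 0,0,0,0,0.0854]'
python3 -m pendant '[0.0030,-0.0006,0,0,0.0854, 0.0030,-0.0006,0,0,0.0854, 0.0030,-0.0006,0,0,0.0854, 0.0030,-0.0006,0,0,0.0854, 0.0030,-0.0006,0,0,0.0854, 0.0030,-0.0006,0,0,0.0854, 0.0030,-0.0006,0,0,0.0854, 0.0030,-0.0006,0,0,0.0854, 0.0030,-0.0006,0,0,0.0854, 0.0030,-0.0006,0,0,0.0854]'
python3 -m pendant '[0.0030,-0.0006,0,0,0.0854, 0.0030,-0.0006,0,0,0.0854, 0.0030,-0.0006,0,0,0.0854, 0.0030,-0.0006,0,0,0.0854, 0.0030,-0.0006,0,0,0.0854, 0.0030,-0.0006,0,0,0.0854, 0.0030,-0.0006,0,0,0.0854, 0.0030,-0.0006,0,0,0.0854, 0.0030,-0.0006,0,0,0.0854, 0.0030,-0.0006,0,0,0.0854]'
python3 - <<'E'
from h import *
a=ctrl.snapshot("top")[170:320,265:370]; b=ctrl.snapshot("scene")[210:320,235:375]
c=np.zeros((600,800,3),np.uint8); c[:,:380]=cv2.resize(a,(380,600)); c[:330,380:]=cv2.resize(b,(420,330),interpolation=cv2.INTER_CUBIC)
cv2.imwrite("pics/z2.png",c[:,:,::-1])
E
```

```text
time_s: 2.7
eef_pos: [0.4462, 0.0248, 0.0614]
eef_rot: [3.141, 0.0, 2.952]
force: [-0.2, 0.1, -1.0]
finger_gap: 0.0854
grip_force: 0.0
time_s: 3.53
eef_pos: [0.4765, 0.0187, 0.0613]
eef_rot: [3.142, -0.0, 2.952]
force: [-0.7, 0.5, 0.5]
finger_gap: 0.0854
grip_force: 0.3
time_s: 4.37
eef_pos: [0.5065, 0.0128, 0.0613]
eef_rot: [3.142, -0.0, 2.952]
force: [-0.9, 0.8, 0.3]
finger_gap: 0.0855
grip_force: 0.4
```

View pics/z2.png

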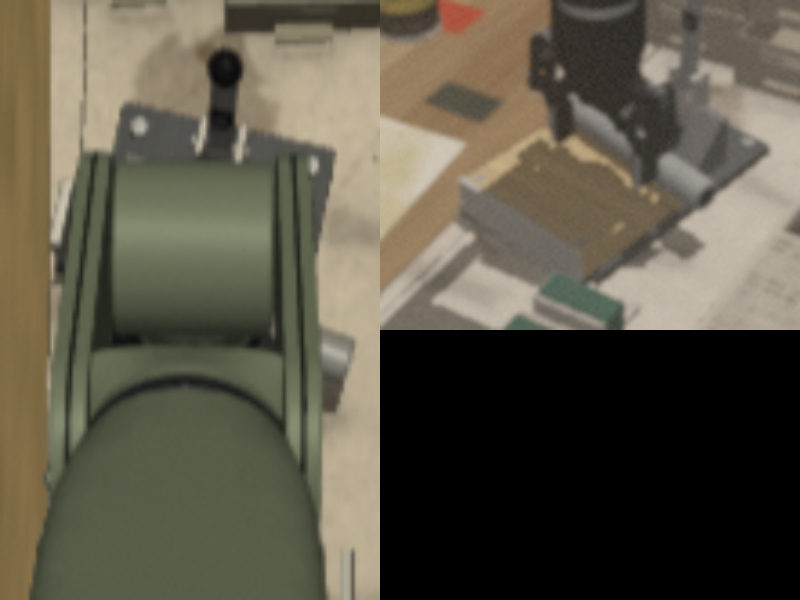

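The spindle is held parallel against both fingers, its right end at about (345,273) in the scene picture. I continue into the vee, then back off and up to look.

```bash
python3 -m pendant '[0.0030,-0.0006,0,0,0.0854, 0.0030,-0.0006,0,0,0.0854, 0.0030,-0.0006,0,0,0.0854, 0.0030,-0.0006,0,0,0.0854, 0.0030,-0.0006,0,0,0.0854, 0.0030,-0.0006,0,0,0.0854, 0.0030,-0.0006,0,0,0.0854, 0.0030,-0.0006,0,0,0.0854, 0.0030,-0.0006,0,0,0.0854, 0.0030,-0.0006,0,0,0.0854]'
python3 -m pendant '[0,0,0,0,0.0854,0,0,0,0,0.0854, -0.01,0.002,0,0,0.0854, -0.02,0.004,0.01,0,0.0854, -0.02,0.004,0.03,0,0.0854, -0.02,-0.02,0.03,0,0.05, -0.01,-0.03,0.02,0,0.0, 0,-0.035,0.02,0,0.0, 0,-0.035,0.02,0,0.0]'
python3 -m pendant '[0,-0.04,0.0,0,0.0, 0,-0.04,0.0,0,0.0, 0,-0.02,0,0,0.0, 0,0,0,0,0.0]'
python3 - <<'E'
from h import *
a=ctrl.snapshot("top")[170:320,265:370]; b=ctrl.snapshot("scene")[210:320,235:375]
c=np.zeros((600,800,3),np.uint8); c[:,:420]=cv2.resize(a,(420,600),interpolation=cv2.INTER_CUBIC); c[:299,420:]=cv2.resize(b,(380,299),interpolation=cv2.INTER_CUBIC)
cv2.imwrite("pics/z3.png",c[:,:,::-1])
E
```

```text
time_s: 5.3
eef_pos: [0.5366, 0.0067, 0.0613]
eef_rot: [3.141, 0.0, 2.952]
force: [0.2, -0.7, 0.1]
finger_gap: 0.0855
grip_force: 0.0
time_s: 6.05
eef_pos: [0.4542, -0.1035, 0.1925]
eef_rot: [3.141, -0.0, 2.954]
force: [-0.1, -0.3, -0.0]
finger_gap: 0.0388
grip_force: 0.0
time_s: 6.38
eef_pos: [0.4555, -0.2064, 0.1914]
eef_rot: [-3.14, 0.001, 2.948]
force: [0.2, -0.2, 0.4]
finger_gap: 0.0001
grip_force: 0.0
```

View pics/z3.png

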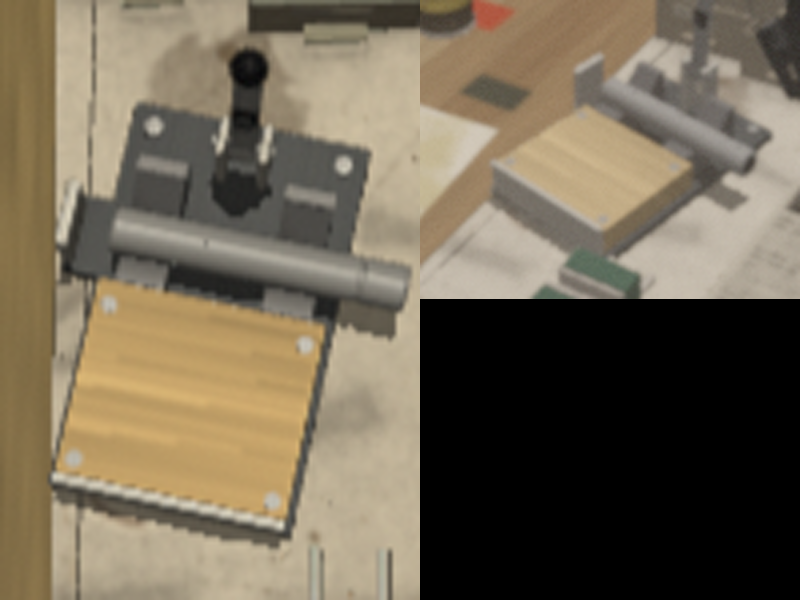

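Spindle runs from crop (115,230) to (408,286), parallel to the vee; I compute whether it's seated.

```bash
cat >> m.py <<'E'
print("---")
a,b=[ray("top",T(*p),.0438)[:2] for p in((115,230),(408,286))]
print("len",np.linalg.norm(a-b),a,b,"local",Q.T@(a-o),Q.T@(b-o))
print("stop top", Q.T@(ray("top",T(78,215),.064)[:2]-o))
E
python3 m.py | sed -n '/---/,$p'
```

```text
---
len 0.1786765257005699 [0.58487274 0.07846483] [ 0.55353332 -0.09744179] local [-0.00034308  0.06617828] [ 0.00216221 -0.11248068]
stop top [-0.00028797  0.08739762]
```

```bash
python3 -m pendant '[0.03,0.024,0,0,0, 0.03,0.024,0,0,0, 0.03,0.024,0,0,0, 0,0,-0.03,0,0, 0,0,-0.035,0,0, 0,0,-0.035,0,0, 0,0,-0.025,0,0, 0,0,-0.009,0,0, 0,0,0,0,0]'
python3 -m pendant '[0.0008,0.0039,0,0,0, 0.0008,0.0039,0,0,0, 0.0008,0.0039,0,0,0, 0.0004,0.002,0,0,0, 0.0004,0.002,0,0,0, 0.0004,0.002,0,0,0, 0.0004,0.002,0,0,0, 0.0004,0.002,0,0,0, 0.0004,0.002,0,0,0, 0.0004,0.002,0,0,0]'
```

```text
time_s: 7.23
eef_pos: [0.5443, -0.1293, 0.0552]
eef_rot: [3.141, -0.006, 2.953]
force: [0.6, 0.2, 0.2]
finger_gap: -0.0001
grip_force: 0.0
time_s: 8.07
eef_pos: [0.5515, -0.1065, 0.0577]
eef_rot: [-3.14, 0.0, 2.952]
force: [-1.6, -4.8, 3.1]
finger_gap: -0.0002
grip_force: 2.8
```

```bash
python3 -m pendant '[0.0004,0.002,0,0,0, 0.0004,0.002,0,0,0, 0.0004,0.002,0,0,0, 0.0004,0.002,0,0,0, 0.0004,0.002,0,0,0, 0.0004,0.002,0,0,0]'
python3 -m pendant '[0.0002,0.001,0,0,0, 0.0002,0.001,0,0,0]'
python3 -m pendant '[0.0002,0.001,0,0,0, 0.0002,0.001,0,0,0]'
```

```text
time_s: 8.57
eef_pos: [0.5538, -0.0946, 0.0577]
eef_rot: [-3.14, 0.0, 2.952]
force: [-0.8, -5.2, 2.5]
finger_gap: 0.0002
grip_force: 2.9
time_s: 8.73
eef_pos: [0.5542, -0.0925, 0.0577]
eef_rot: [-3.14, 0.0, 2.952]
force: [-1.6, -5.5, 3.2]
finger_gap: 0.0004
grip_force: 2.9
time_s: 8.9
eef_pos: [0.5546, -0.0906, 0.0577]
eef_rot: [-3.14, 0.0, 2.952]
force: [-2.8, -6.3, 3.5]
finger_gap: 0.0001
grip_force: 2.9
```

```bash
python3 -m pendant '[0.0002,0.001,0,0,0, 0.0002,0.001,0,0,0]'
python3 -m pendant '[0.0002,0.001,0,0,0, 0.0002,0.001,0,0,0]'
python3 -m pendant '[0.0002,0.001,0,0,0, 0.0002,0.001,0,0,0]'
```

```text
time_s: 9.07
eef_pos: [0.5549, -0.0891, 0.0577]
eef_rot: [-3.139, 0.0, 2.953]
force: [-3.2, -10.7, 3.2]
finger_gap: 0.0
grip_force: 5.6
time_s: 9.23
eef_pos: [0.555, -0.089, 0.0578]
eef_rot: [-3.135, 0.0, 2.955]
force: [-3.7, -18.7, 4.1]
finger_gap: -0.0
grip_force: 9.5
time_s: 9.4
eef_pos: [0.555, -0.0888, 0.0578]
eef_rot: [-3.132, 0.0, 2.956]
force: [-5.4, -26.4, 4.8]
finger_gap: -0.0001
grip_force: 13.3
```

Force rose to 26 N with no further motion, so the spindle is against the stop. I back off and rise, then measure the spindle, ball and cabinet.

```bash
python3 -m pendant '[-0.001,-0.005,0,0,0, -0.003,-0.015,0,0,0, -0.003,-0.015,0.01,0,0, 0,-0.01,0.035,0,0, 0,-0.01,0.04,0,0.04, 0,-0.01,0.04,0,0.07, 0,-0.02,0.04,0,0.07, 0,-0.02,0.04,0,0.07, 0,-0.02,0.03,0,0.07, 0,0,0,0,0.07]'
python3 - <<'E'
from h import *
A=ctrl.snapshot("top");B=ctrl.snapshot("scene")
a=A[150:250,265:370]; b=B[180:290,280:370]
c=np.zeros((600,800,3),np.uint8); c[:400,:420]=cv2.resize(a,(420,400),interpolation=cv2.INTER_CUBIC); c[:464,420:]=cv2.resize(b,(380,464),interpolation=cv2.INTER_CUBIC)
cv2.imwrite("pics/z4.png",c[:,:,::-1])
print(ctrl.observe()["eef_pos"])
E
```

```text
time_s: 10.23
eef_pos: [0.5514, -0.2095, 0.2941]
eef_rot: [-3.138, 0.014, 2.949]
force: [1.2, 0.2, 0.9]
finger_gap: 0.0694
grip_force: 0.0
[ 0.54907689 -0.20619059  0.28786648]
```

View pics/z4.png

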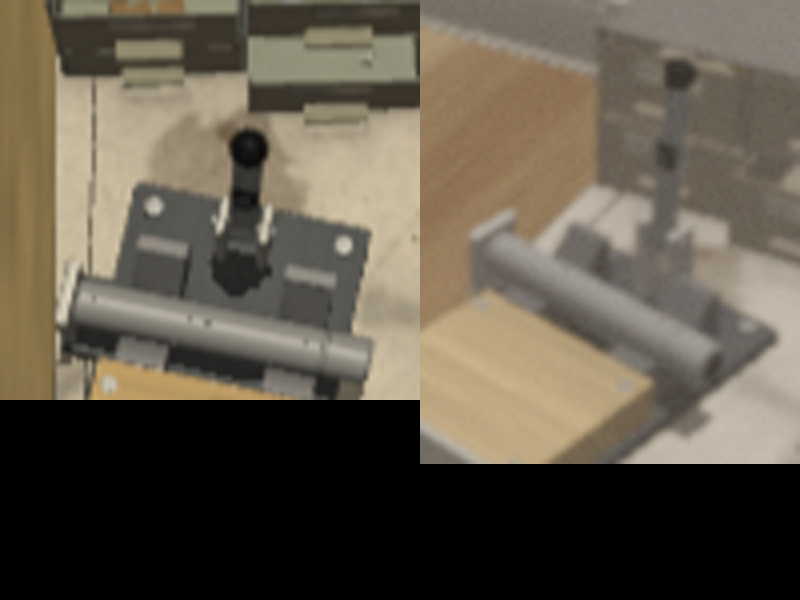

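The spindle's left end meets the stop at crop (72,305). The ball is at top (326.6,186.6) and scene (341.4,197.4), and an open cabinet drawer's front is near top (327,177).

```bash
cat >> m.py <<'E'
print("+++")
n1,n2=(326.6,186.6),(341.4,197.4)
Ps=[]
for n,p in(("top",n1),("scene",n2)):
    m=ctrl.camera_model(n);f=240/np.tan(np.radians(m["fovy"])/2);K=np.array([[f,0,m["cx"]],[0,f,m["cy"]],[0,0,1]]);Ps.append(K@np.c_[m["R"],m["t"]])
X=cv2.triangulatePoints(Ps[0],Ps[1],np.array(n1)[:,None],np.array(n2)[:,None])[:,0];X=X[:3]/X[3]
l=Q.T@(X[:2]-o);print("ball",X,"local",l,"r",np.hypot(l[0]-.06,X[2]-.066),"q",np.arctan2(X[2]-.066,.06-l[0]))
for z in(0,.05,.1,.15,.2):print(z,ray("top",(327.5,177.5),z),ray("top",(349,180.5),z))
for p in((70,312),(370,360)):
    w=ray("top",(265+p[0]/4-.375,150+p[1]/4-.375),.0438)[:2];print(Q.T@(w-o))
E
python3 m.py | sed -n '/+++/,$p'
```

```text
+++
ball [ 6.46212814e-01 -3.82059389e-04  1.76670391e-01] local [0.07480588 0.00035982] r 0.11165639111774922 q 1.7037902245248928
0 [ 0.72539625 -0.00144129  0.        ] [ 0.71836176 -0.0559629   0.        ]
0.05 [ 0.70877057 -0.00148078  0.05      ] [ 0.70201041 -0.05387626  0.05      ]
0.1 [ 0.6921449  -0.00152027  0.1       ] [ 0.68565905 -0.05178962  0.1       ]
0.15 [ 0.67551923 -0.00155976  0.15      ] [ 0.66930769 -0.04970298  0.15      ]
0.2 [ 0.65889355 -0.00159924  0.2       ] [ 0.65295634 -0.04761634  0.2       ]
[-0.0071039   0.09235178]
[ 0.00108309 -0.08957383]
```

Run:
```python
from h import *
w=ray("scene",(322,223.8),0);print("foot",w)
for z in(.1,.15,.2,.25):print(z,proj("scene",np.r_[w[:2],z]),proj("top",np.r_[w[:2],z]))
```

```text
foot [0.74586133 0.11594897 0.        ]
0.1 [321.92054506 195.47956618] [278.03593068 154.91848572]
0.15 [321.8780763  180.34226312] [276.11197623 146.97339679]
0.2 [321.83360793 164.49222854] [274.02382009 138.35022682]
0.25 [321.78699531 147.87791096] [271.74950432 128.95829914]
```

```bash
python3 -m pendant '[0.016,0.034,0,0,0.07, 0.016,0.034,0,0,0.07, 0.016,0.034,0,0,0.07, 0.016,0.034,0,0,0.07, 0.016,0.034,0,0,0.07, 0.016,0.0355,0,0,0.07, 0,0,0,0,0.07, 0,0,0,0,0.07]'
python3 -m pendant '[0,0,-0.02,0,0.07, 0,0,-0.03,0,0.07, 0,0,-0.03,0,0.07, 0,0,-0.02,0,0.07, 0,0,-0.008,0,0.07, 0,0,0,0,0.07]'
python3 - <<'E'
from h import *
print(ctrl.observe()["eef_pos"])
q=np.array([1.69,1.58,1.47,1.36,1.25,1.14,1.03,.92,.81,.70,.59,.48,.37,.26,.15,.08,.04,0.0,-.02])
x=-.115*np.cos(q);z=.115*np.sin(q);dx=np.diff(x)
print(np.round(np.c_[q[1:],dx*.982,-dx*.189*-1*-1*-1,np.diff(z)],4))
A=ctrl.snapshot("top")[170:230,290:370]; B=ctrl.snapshot("scene")[170:270,290:390]
c=np.zeros((400,800,3),np.uint8); c[:300,:400]=cv2.resize(A,(400,300)); c[:,400:]=cv2.resize(B,(400,400),interpolation=cv2.INTER_CUBIC)
cv2.imwrite("pics/z5.png",c[:,:,::-1])
E
```

```text
time_s: 11.0
eef_pos: [0.6443, 0.0026, 0.284]
eef_rot: [-3.141, -0.005, 2.956]
force: [-0.2, -1.0, 1.2]
finger_gap: 0.0697
grip_force: 0.0
time_s: 11.5
eef_pos: [0.6427, -0.001, 0.1758]
eef_rot: [-3.14, -0.007, 2.951]
force: [-0.2, -0.9, 0.3]
finger_gap: 0.0699
grip_force: 0.0
[ 0.64270105 -0.00104546  0.17580458]
[[ 1.58e+00 -1.24e-02 -2.40e-03  8.00e-04]
 [ 1.47e+00 -1.24e-02 -2.40e-03 -6.00e-04]
 [ 1.36e+00 -1.23e-02 -2.40e-03 -2.00e-03]
 [ 1.25e+00 -1.20e-02 -2.30e-03 -3.30e-03]
 [ 1.14e+00 -1.15e-02 -2.20e-03 -4.60e-03]
 [ 1.03e+00 -1.10e-02 -2.10e-03 -5.90e-03]
 [ 9.20e-01 -1.03e-02 -2.00e-03 -7.10e-03]
 [ 8.10e-01 -9.40e-03 -1.80e-03 -8.20e-03]
 [ 7.00e-01 -8.50e-03 -1.60e-03 -9.20e-03]
 [ 5.90e-01 -7.50e-03 -1.40e-03 -1.01e-02]
 [ 4.80e-01 -6.30e-03 -1.20e-03 -1.09e-02]
 [ 3.70e-01 -5.10e-03 -1.00e-03 -1.15e-02]
 [ 2.60e-01 -3.80e-03 -7.00e-04 -1.20e-02]
 [ 1.50e-01 -2.50e-03 -5.00e-04 -1.24e-02]
 [ 8.00e-02 -9.00e-04 -2.00e-04 -8.00e-03]
 [ 4.00e-02 -3.00e-04 -1.00e-04 -4.60e-03]
 [ 0.00e+00 -1.00e-04 -0.00e+00 -4.60e-03]
 [-2.00e-02  0.00e+00  0.00e+00 -2.30e-03]]
```

View pics/z5.png

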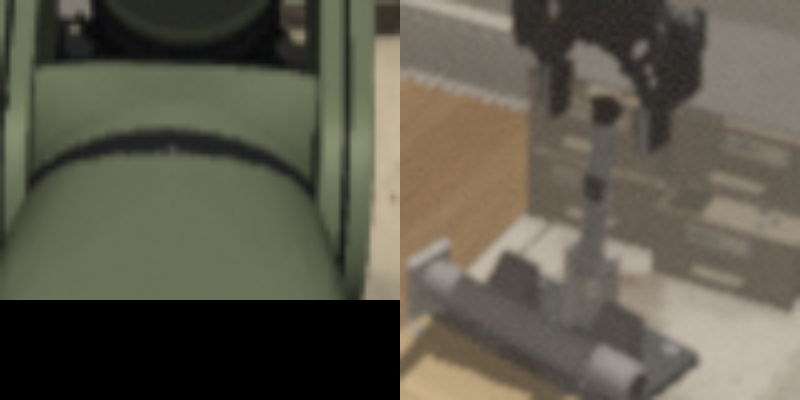

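The open fingers straddle the ball (scene crop (605,110)). I close on it.

```bash
python3 -m pendant '[0,0,0,0,0.04, 0,0,0,0,0.03, 0,0,0,0,0.022, 0,0,0,0,0.015, 0,0,0,0,0.01, 0,0,0,0,0.01, 0,0,0,0,0.01, 0,0,0,0,0.01]'
```

```text
time_s: 12.27
eef_pos: [0.6451, -0.0013, 0.1801]
eef_rot: [-3.14, 0.002, 2.952]
force: [-2.5, -4.1, 5.6]
finger_gap: 0.019
grip_force: 58.3
```

```bash
python3 -m pendant '[-0.0062,0.0012,0.0005,0,0.01, -0.0062,0.0012,0.0003,0,0.01, -0.0062,0.0012,-0.0002,0,0.01, -0.0062,0.0012,-0.0004,0,0.01, -0.0062,0.0012,-0.0008,0,0.01, -0.0061,0.0012,-0.0012,0,0.01]'
```

```text
time_s: 12.77
eef_pos: [0.6097, 0.0056, 0.1787]
eef_rot: [-3.14, 0.007, 2.953]
force: [2.2, -4.5, 5.5]
finger_gap: 0.0184
grip_force: 58.4
```

```bash
python3 -m pendant '[-0.006,0.0012,-0.0015,0,0.01, -0.006,0.0011,-0.0018,0,0.01, -0.0058,0.0011,-0.0022,0,0.01, -0.0057,0.0011,-0.0024,0,0.01, -0.0055,0.0011,-0.0028,0,0.01, -0.0055,0.001,-0.0031,0,0.01]'
python3 -m pendant '[-0.0052,0.001,-0.0034,0,0.01, -0.0051,0.001,-0.0037,0,0.01, -0.0048,0.0009,-0.004,0,0.01, -0.0046,0.0009,-0.0042,0,0.01, -0.0044,0.0008,-0.0045,0,0.01, -0.0041,0.0008,-0.0047,0,0.01]'
```

```text
time_s: 13.27
eef_pos: [0.5727, 0.014, 0.1627]
eef_rot: [3.141, -0.001, 2.952]
force: [0.3, 0.2, -0.1]
finger_gap: 0.01
grip_force: 0.0
time_s: 13.77
eef_pos: [0.5446, 0.019, 0.1383]
eef_rot: [3.141, 0.0, 2.952]
force: [-0.4, 0.3, -0.7]
finger_gap: 0.0098
grip_force: 0.0
```

The ball slipped out. I rise clear and look at where the arm stands.

```bash
python3 -m pendant '[-0.01,0,0.04,0,0.06, -0.02,0.0,0.04,0,0.06, -0.03,-0.0,0.04,0,0.06, -0.04,0,0.02,0,0.06, -0.04,0,0,0,0.06, -0.04,0,0,0,0.06, 0,-0.04,0,0,0.06, 0,-0.04,0,0,0.06,0,-0.04,0,0,0.06,0,0,0,0,0.06]'
python3 - <<'E'
from h import *
print(ctrl.observe()["eef_pos"])
A=ctrl.snapshot("top")[150:250,265:370]; B=ctrl.snapshot("scene")[180:280,280:380]
c=np.zeros((420,840,3),np.uint8)[:, :800]; c[:400,:400]=cv2.resize(A,(420,400),interpolation=cv2.INTER_CUBIC)[:,:400]; c[:400,400:]=cv2.resize(B,(400,400),interpolation=cv2.INTER_CUBIC)
cv2.imwrite("pics/z6.png",c[:,:,::-1])
E
```

```text
time_s: 14.6
eef_pos: [0.3739, -0.1064, 0.2682]
eef_rot: [-3.138, 0.002, 2.945]
force: [1.3, 0.3, 0.4]
finger_gap: 0.0601
grip_force: 0.0
[ 0.37386159 -0.10644214  0.26817723]
```

View pics/z6.png

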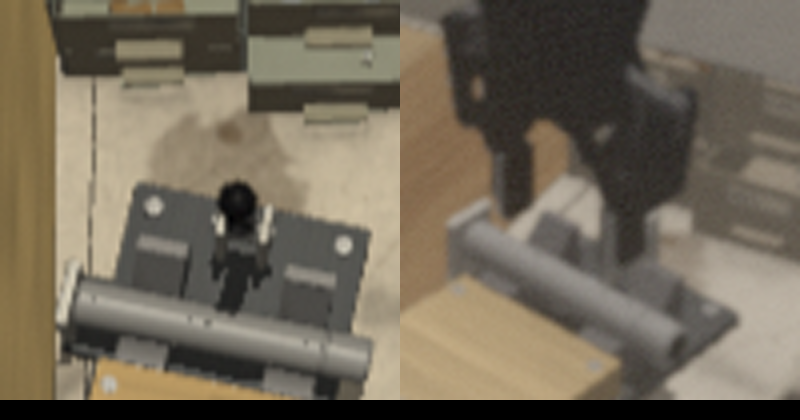

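The top view shows the ball at about (323.9,200.4), so the arm stands at q≈1.40; the spindle is still against the stop. I'll drive it down with closed fingertips pushing on the bar just inside the ball.

```bash
python3 -m pendant '[0.03,0.0118,0,0,0, 0.03,0.0118,0,0,0, 0.03,0.0118,0,0,0, 0.03,0.0118,0,0,0, 0.03,0.0118,0,0,0, 0.03,0.0118,0,0,0, 0.03,0.0118,0,0,0, 0.03,0.0118,0,0,0, 0.03,0.0117,0,0,0, 0,0,0,0,0]'
python3 -m pendant '[0,0,0,0,0,0,0,0,0,0]'
```

```text
time_s: 15.53
eef_pos: [0.6483, 0.0097, 0.2659]
eef_rot: [3.139, 0.001, 2.956]
force: [0.2, -0.5, 0.5]
finger_gap: 0.0001
grip_force: 0.0
time_s: 15.7
eef_pos: [0.6433, 0.0065, 0.2673]
eef_rot: [-3.141, -0.002, 2.954]
force: [0.2, 0.4, -0.4]
finger_gap: 0.0002
grip_force: 0.0
```

```bash
python3 -m pendant '[0.001,-0.0065,-0.01,0,0, 0,0,-0.025,0,0, 0,0,-0.025,0,0, 0,0,-0.02,0,0, 0,0,-0.005,0,0, 0,0,0,0,0, 0,0,0,0,0]'
python3 -m pendant '[-0.0041,0.0008,0,0,0, -0.0041,0.0008,0,0,0, -0.0041,0.0008,0,0,0, -0.0061,0.0012,-0.0012,0,0, -0.0061,0.0012,-0.0014,0,0, -0.0061,0.0012,-0.0015,0,0]'
python3 -m pendant '[-0.0057,0.0011,-0.0024,0,0, -0.0057,0.0011,-0.0026,0,0, -0.0056,0.0011,-0.0028,0,0, -0.0052,0.001,-0.0035,0,0, -0.0051,0.001,-0.0037,0,0, -0.005,0.001,-0.0038,0,0]'
```

```text
time_s: 16.28
eef_pos: [0.6451, -0.0019, 0.1839]
eef_rot: [3.141, 0.001, 2.951]
force: [-0.1, 0.8, 0.8]
finger_gap: 0.0003
grip_force: 0.0
time_s: 16.78
eef_pos: [0.6144, 0.0047, 0.1796]
eef_rot: [3.141, 0.002, 2.952]
force: [2.1, -0.6, 2.5]
finger_gap: -0.0002
grip_force: 1.1
time_s: 17.28
eef_pos: [0.5815, 0.0111, 0.1596]
eef_rot: [3.141, -0.001, 2.952]
force: [1.4, 0.0, 2.0]
finger_gap: 0.0
grip_force: 1.4
```

```bash
python3 -m pendant '[-0.0043,0.0008,-0.0045,0,0, -0.0043,0.0008,-0.0046,0,0, -0.0042,0.0008,-0.0047,0,0, -0.0033,0.0006,-0.0053,0,0, -0.0033,0.0006,-0.0054,0,0, -0.0032,0.0006,-0.0055,0,0]'
python3 -m pendant '[-0.0022,0.0004,-0.0059,0,0, -0.0021,0.0004,-0.0059,0,0, -0.0021,0.0004,-0.006,0,0, -0.0009,0.0002,-0.004,0,0, -0.0009,0.0002,-0.004,0,0]'
python3 - <<'E'
from h import *
print(ctrl.observe()["eef_pos"])
E
```

```text
time_s: 17.78
eef_pos: [0.5591, 0.0152, 0.1294]
eef_rot: [3.141, -0.001, 2.952]
force: [0.3, 1.0, 3.1]
finger_gap: 0.0001
grip_force: 1.3
time_s: 18.2
eef_pos: [0.5511, 0.0167, 0.1036]
eef_rot: [-3.142, -0.001, 2.952]
force: [-0.6, 1.1, 2.3]
finger_gap: -0.0
grip_force: 1.3
[0.55111152 0.0166854  0.10363296]
```

Now I press down gently until the pad meets the spindle.

```bash
python3 -m pendant '[0,0,-0.003,0,0, 0,0,-0.003,0,0]'
python3 -m pendant '[0,0,-0.002,0,0, 0,0,-0.001,0,0]'
python3 -m pendant '[0,0,-0.001,0,0, 0,0,0,0,0]'
```

```text
time_s: 18.37
eef_pos: [0.5509, 0.0166, 0.0978]
eef_rot: [-3.141, -0.001, 2.952]
force: [-2.1, 0.8, 3.1]
finger_gap: -0.0002
grip_force: 1.3
time_s: 18.53
eef_pos: [0.5509, 0.0165, 0.0948]
eef_rot: [-3.141, -0.001, 2.952]
force: [-2.1, 0.3, 2.4]
finger_gap: -0.0001
grip_force: 1.2
time_s: 18.7
eef_pos: [0.5515, 0.0165, 0.0941]
eef_rot: [-3.141, 0.0, 2.952]
force: [0.4, -0.4, -0.5]
finger_gap: -0.0001
grip_force: 0.0
```

```bash
python3 -m pendant '[0,0,-0.001,0,0, 0,0,-0.001,0,0]'
python3 -m pendant '[0,0,-0.001,0,0, 0,0,-0.001,0,0]'
python3 -m pendant '[0,0,-0.001,0,0, 0,0,-0.0005,0,0]'
```

```text
time_s: 18.87
eef_pos: [0.5518, 0.0165, 0.0927]
eef_rot: [-3.142, 0.001, 2.952]
force: [-3.1, -0.1, 11.5]
finger_gap: -0.0003
grip_force: 5.7
time_s: 19.03
eef_pos: [0.5518, 0.0165, 0.0924]
eef_rot: [3.142, 0.001, 2.952]
force: [-6.9, -0.5, 22.1]
finger_gap: -0.0003
grip_force: 11.2
time_s: 19.2
eef_pos: [0.5518, 0.0165, 0.0923]
eef_rot: [3.141, 0.002, 2.952]
force: [-9.5, -0.4, 29.0]
finger_gap: 0.0001
grip_force: 14.0
```

The arm stopped at the predicted height, with 29 N. I lift straight off and check.

```bash
python3 -m pendant '[0,0,0.003,0,0, 0,0,0.01,0,0, 0,0,0.03,0,0, 0,0,0.04,0,0, -0.02,0,0.03,0,0, -0.035,-0.02,0,0,0, -0.03,-0.03,0,0,0, -0.03,-0.03,0,0,0, 0,-0.04,0,0,0, 0,-0.04,0,0,0]'
python3 -m pendant '[0,-0.04,0,0,0, 0,-0.03,0,0,0, 0,0,0,0,0, 0,0,0,0,0, 0,0,0,0,0]'
python3 - <<'E'
from h import *
print(ctrl.observe()["eef_pos"],ctrl.observe()["force"])
A=ctrl.snapshot("top")[165:265,265:370]; B=ctrl.snapshot("scene")[190:290,280:380]
c=np.zeros((400,800,3),np.uint8); c[:,:400]=cv2.resize(A,(420,400),interpolation=cv2.INTER_CUBIC)[:,:400]; c[:,400:]=cv2.resize(B,(400,400),interpolation=cv2.INTER_CUBIC)
cv2.imwrite("pics/z7.png",c[:,:,::-1])
o=np.array([.5727,.0134])
for q in(-.1,-.05,0,.05,.1,.15):
    x=.06-.115*np.cos(q);X=np.r_[o+[.982*x,-.1892*x],.066+.115*np.sin(q)]
    p=proj("top",X)-[265,165];r=proj("scene",X)-[280,190];print(q,p*4,r*4+[400,0])
E
```

```text
time_s: 20.03
eef_pos: [0.436, -0.1431, 0.2026]
eef_rot: [-3.142, 0.001, 2.953]
force: [1.6, 0.4, 0.0]
finger_gap: -0.0002
grip_force: 0.0
time_s: 20.45
eef_pos: [0.4374, -0.2119, 0.2017]
eef_rot: [3.141, -0.0, 2.951]
force: [0.3, 0.3, 0.8]
finger_gap: -0.0001
grip_force: 0.0
[ 0.4373931  -0.21194788  0.2017137 ] [0.28898513 0.25544302 0.83265445]
-0.1 [202.14521499 354.44104523] [511.80254558 273.0156531 ]
-0.05 [201.81923301 353.41947804] [511.15155506 266.21230067]
0 [201.59271409 351.91050417] [510.80483983 259.13947842]
0.05 [201.46762741 349.91136884] [510.76625448 251.81575319]
0.1 [201.44569944 347.42067447] [511.03863244 244.26089658]
0.15 [201.52839484 344.43845509] [511.6237432  236.49582682]
```

View pics/z7.png

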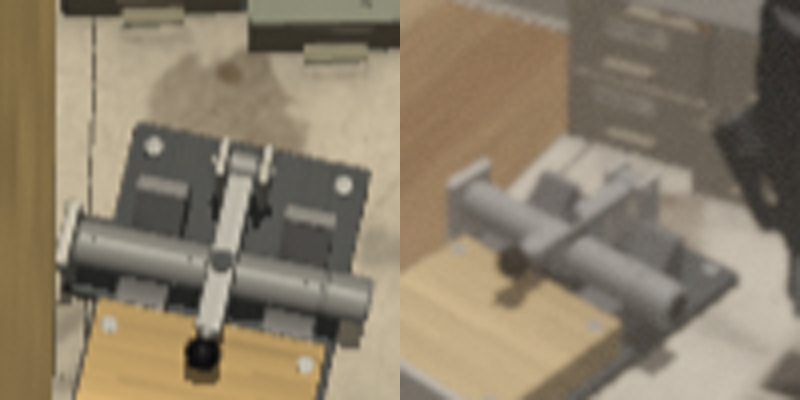

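The ball, at crop (203,353) and (514,260), matches q≈0. The arm lies across the seated spindle, whose end is against the stop, and the bystanders are untouched. I hand it in.

```bash
python3 -c "
from bench import ctrl
print(ctrl.close_job())"
```

```text
the job is handed in; nothing more can be done
None
```

The job is handed in at about 20.5 s: the spindle was rolled into both vee blocks, slid against the end stop and clamped at about 0 rad, and the robot is clear; the clamp arm slipped from the gripper once on the way down, so I pushed it the rest of the way with closed fingertips.

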